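Slide two small loaf tins home in the sloped tin rack

TASK

Put the two small aluminium loaf tins away in the sloped wooden tin rack, one in each lane, lengthwise and upright. One tin at a time: set it down at the high end of its lane, near the robot, then slide it down the slope until it rests against the back stop, before starting on the other. Do not push the white butter dish about.

Things in the scene. Friction and masses are not known exactly. Their poses are not given: they have to be found in the camera images.
- tin_a: The first of two alike small open loaf tins of bare aluminium, 110 long x 50 wide x 42 mm high, straight 3 mm walls, about 0.11 kg, upright on the counter among baking gear (a far larger loaf tin and a round mould are not meant). Origin: centre of its underside; x along its length, y across, z up.
- tin_b: The second of two alike small open loaf tins of bare aluminium, 110 long x 50 wide x 42 mm high, straight 3 mm walls, about 0.11 kg, upright on the counter among baking gear (a far larger loaf tin and a round mould are not meant). Origin: centre of its underside; x along its length, y across, z up.
- tray: Fixed sloped wooden tray, floor tilted 15 deg down away from the robot. Origin: on the floor at the foot of the back stop, mid-width; x down the slope, y left, z square out of the floor. Floor from x=-235 mm (open high end) to 0 (stop, 32 high). Two lanes, centres y=+58 and -58, 110 wide, walls 12 high. Tins do not slide by themselves; 2 N moves one. A tin at the stop has its origin at x=-55.
- butter_dish: White ceramic butter dish with its lid on and a small knob, 160 x 100 mm and 78 mm high, 0.8 kg, loose on the counter on the right beyond the tins; to be left alone. Origin: centre of its underside, x along its length, z up.
Mind the look-alikes: they are no part of the job. What is shaped like the tin_b but purple is not meant.

How it is judged:
By the outcome, as a careful person would: the job done as asked, in the order asked, and still so for the second after the job is handed in, with the robot touching nothing.
It also fails if it takes over 64 s, if anything falls off the work surface, if the arm or the gripper's body presses on something with over 40 N, if the wrist force passes 120 N, or if a joint passes its speed limit or range.

ROBOT

A 7-joint arm with a two-finger parallel gripper is mounted at the origin on the work surface. World frame = base frame: x ahead of the robot, y to its left, z up, the work surface at z = 0. Lengths are in m, angles in rad, forces in N, time in s.
With the tool pointing down it reaches from about 0.4 to 0.875 m from the base axis. Payload 6.5 kg.
Tool frame: the origin (TCP) lies midway between the tips of the shut fingers; the grasp point (between the pads) lies 19 mm behind it (r.grip_point_offset is the z of the grasp point in the tool frame, in m); z points along the fingers, y is the line along which they close (so a half turn about z gives the same grasp; the last joint's range is limited). The gripper opens to 85 mm and grips with 20 to 120 N. Pads are 22 mm wide; open, the fingers measure 114 mm over their backs; the gripper's body (76 mm by 85 mm) begins 54 mm behind the grasp point. The pads swing forward as they close: fully open they stand 13 mm farther back than shut.
Start: joints at [-1.327, 0.536, -0.004, 1.538, 0.003, 1.067, -0.071], TCP at [0.198, 0.619, 0.231] pointing down, gripper open.
Joint ranges: [-2.7, 2.7], [-0.37, 2.16], [-1.27, 1.26], [0.24, 2.4], [-1.31, 4.45], [0.19, 1.91], [-2.76, 2.76]. Speed limits (rad/s): [2.39, 2.39, 3.14, 3.14, 3.14, 3.14, 3.14].

INTERFACE

Orientations are given as a unit quaternion [x, y, z, w].
In Python, from station import r gives the robot as it stands.
- The arm moves only by the tool drive_tool, never from a script. Its argument "series" is a list of rows, each a list of 5 numbers: the shift along the tool's x, y, z in m, then the turn about the tool's z in rad, then the gripper's target within -1 to 1 (shut at 1, half-way at 0, fully open at -1). In form: [[dx, dy, dz, spin, grip], ...]. A call has 1 to 5 rows; each row shifts and turns the commanded pose from where the row before left it, along the tool's axes as they then stand; what a row does not reach is not made up. A row lasts 1/8 s, in which the tool goes at most 62.5 mm and 10.7 degrees, less where a joint would pass 70% of its speed; a pose out of reach is approached as far as the arm can. A call is refused whole if a number of a shift passes 0.0625 or a number of a turn 0.188, either way. A call with a gripper value outside its range is refused whole. The fingers move at their own pace and stop on an object; "grip_force" is the grip in N (left out, the last holds). Time passes only in rows, so rows that do not move let the fingers close. It gives the time, the measured TCP pose, the force, the opening and the grip force at its end, in the units of the state.
- r.sense(): the state, without advancing time (a new reading comes with each control period).
- r.camera(name): name is "scene" or "top"; returns the picture (480x640x3 uint8, red, green, blue); there is no depth.
- r.get_calibration(name): a dict with "fovy" (degrees; the focal length in pixels is half the picture's height over the tangent of half this angle, whatever the lens; pixels are square), "cx", "cy" (the principal point, pixels), "cam_to_world" (4x4, takes a point from camera to world coordinates). Camera axes: x right, y down, z forward; pixel columns grow to the right and rows downward; lengths in m; the calibration is good to about 2 mm. A picture is of the moment at which its call begins. get_calibration takes no time and is no camera call.
- r.sign_off(): hands the job in; it is judged then, once.
The state is a dict: "clock": time; "qpos": joint angles; "qd": joint speeds; "effort": joint torques, N m; "tcp_pos": TCP position; "tcp_rot": TCP orientation; "wrist_force": force on the tool from outside, world axes, zero at the start; "moment": the same for the moment, N m; "opening": finger opening in m; "grip_force": force on a finger pad.
Only numpy, scipy, OpenCV 4.12 (cv2) and the standard library are available. Lean on these libraries where they do the work, as an engineer would, in place of code of your own. Each camera call takes 0.05 s, during which the arm holds its last target. There are 200 camera calls.

## Working session

There is one attempt and no reset: what is moved stays moved. The work goes in short steps, Python scripts to look and compute and a tool call to move; the robot and the scene stay as the last step left them, time stands still between calls to the robot, and variables do not carry over. Pictures are saved under pics/ and viewed, at most 10 in all, crops included, and the job is handed in when it is done.

Besides the shell and the picture viewer there is one more tool, called after "Emit:" as name(argument=value, ...), one argument or row to a line, values as JSON. drive_tool: Moves the arm, as the interface text tells. Its arguments: {"type":"object","properties":{"series":{"type":"array","items":{"type":"array","items":{"type":"number"}}},"grip_force":{"type":"number"}},"required":["series"]}

```bash
ls; mkdir -p pics; python3 - <<'E'
from station import r
import cv2,numpy as np
for n in("scene","top"):
    cv2.imwrite(f"pics/{n}0.png",r.camera(n)[:,:,::-1]); c=r.get_calibration(n); print(n,c["fovy"],c["cx"],c["cy"],np.round(c["cam_to_world"],4).tolist(), [k for k in c])
print(r.sense(), r.grip_point_offset)
E
```

```text
pics
scene 47.836907830971015 325.39908664415026 240.38098868645494 [[-0.8593, 0.4424, -0.2566, 0.8037], [0.5113, 0.7301, -0.4534, 0.4658], [-0.0132, -0.5208, -0.8536, 1.1172], [0.0, 0.0, 0.0, 1.0]] ['fovy', 'cx', 'cy', 'cam_to_world']
top 42.100891909468515 319.37720579025796 251.6355769788771 [[0.0138, -0.9856, 0.1684, 0.2938], [-0.9999, -0.0147, -0.004, -0.1027], [0.0064, -0.1683, -0.9857, 1.1997], [0.0, 0.0, 0.0, 1.0]] ['fovy', 'cx', 'cy', 'cam_to_world']
{'clock': 0.1, 'qpos': array([-1.32715235,  0.53708445, -0.00442894,  1.53878486,  0.00258851,
        1.06730799, -0.07122546]), 'qd': array([-0.00024229, -0.00260562,  0.00132334, -0.00017834,  0.00077598,
        0.00030691,  0.00025451]), 'effort': array([ 1.75834102e-03, -5.84567750e+01,  1.05149567e+00, -2.59774840e+01,
        1.26468303e-02,  4.59349249e-03,  5.45499773e-06]), 'tcp_pos': array([0.19803186, 0.618492  , 0.23050054]), 'tcp_rot': array([ 1.54286968e-01,  9.88025763e-01, -7.86665690e-04, -6.63205486e-05]), 'wrist_force': array([-0.16595709,  0.04382024, -0.00859976]), 'moment': array([ 0.04579048, -0.01321397,  0.02908088]), 'grip_force': 0.0, 'opening': 0.08560274882549995} -0.0187
```

View pics/scene0.png

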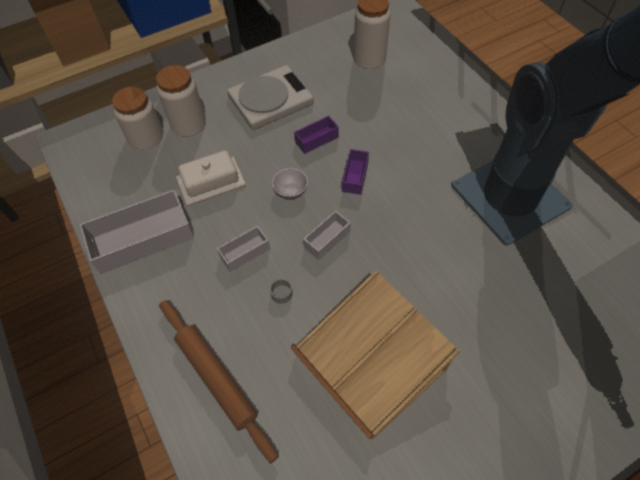

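View pics/top0.png

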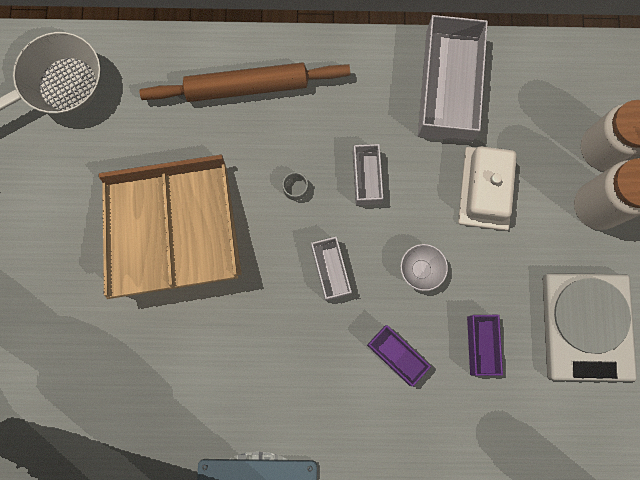

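The scene view shows bare tins at (244,248) and (327,234), with the rack at (375,350). In the top view the tins are at (368,176) and (332,269), and the rack is at (170,228). The look-alikes are the purple tins at (400,355) and (486,345), the big loaf tin at (455,80), and the round moulds at (424,268) and (295,185). The two small bare-grey tins fit the description, and I'll confirm them in an enlarged crop.

```bash
python3 - <<'E'
import cv2,numpy as np
im=cv2.imread("pics/top0.png")
a=cv2.resize(im[130:310,300:400],None,fx=3,fy=3,interpolation=cv2.INTER_CUBIC)
b=cv2.resize(im[130:310,90:250],None,fx=3,fy=3,interpolation=cv2.INTER_CUBIC)
cv2.imwrite("pics/crop.png",np.hstack([b,a]))
E
```

```text
(no output)
```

View pics/crop.png

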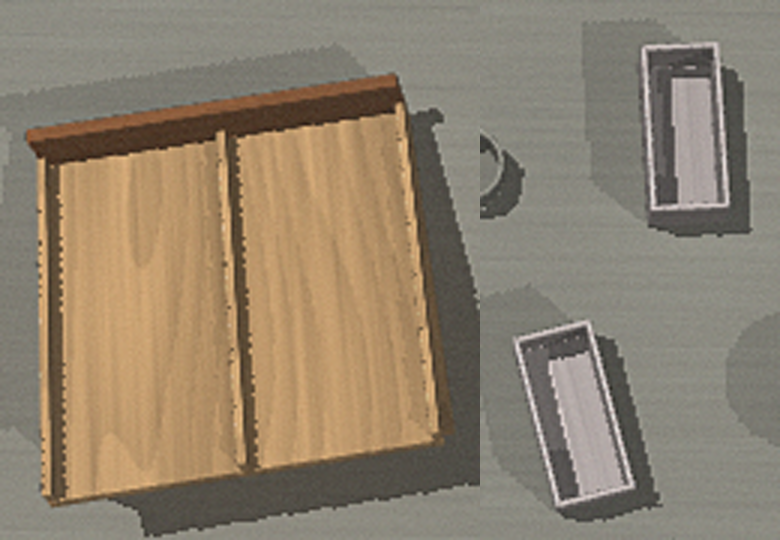

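The crop confirms two small bare-aluminium tins. The rim corners are at (642,46)–(729,208) for the far one and (514,341)–(634,488) for the near one. The rack's wall and divider ends are clear, and I need the rack enlarged in the other view for its height.

```bash
python3 - <<'E'
import cv2,numpy as np
im=cv2.imread("pics/scene0.png")
cv2.imwrite("pics/crop2.png",cv2.resize(im[260:450,280:470],None,fx=3,fy=3,interpolation=cv2.INTER_CUBIC))
E
```

```text
(no output)
```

View pics/crop2.png

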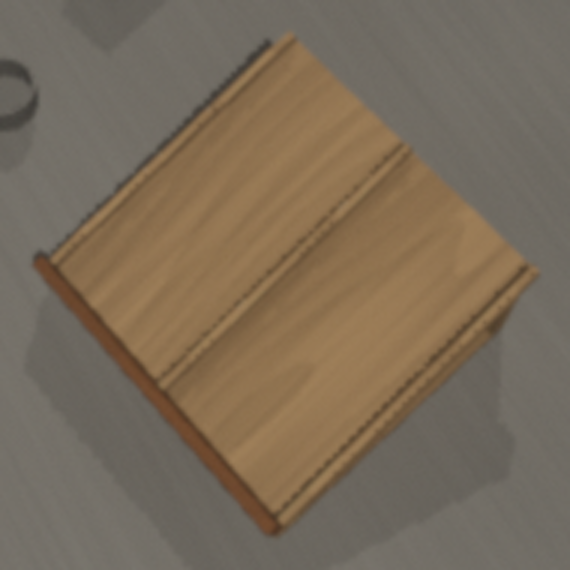

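```bash
cat > h.py <<'E'
from station import r
import numpy as np,cv2
from scipy.spatial.transform import Rotation as R
from scipy.optimize import least_squares
def cal(n):
    c=r.get_calibration(n); return 240/np.tan(np.radians(c["fovy"])/2),c["cx"],c["cy"],np.array(c["cam_to_world"])
def cast(n,p,z):
    f,cx,cy,T=cal(n); p=np.atleast_2d(p).astype(float)
    d=np.c_[(p[:,0]-cx)/f,(p[:,1]-cy)/f,np.ones(len(p))]@T[:3,:3].T
    return T[:3,3]+d*((z-T[2,3])/d[:,2])[:,None]
def proj(n,X):
    f,cx,cy,T=cal(n); q=(np.atleast_2d(X)-T[:3,3])@T[:3,:3]
    return q[:,:2]/q[:,2:]*f+[cx,cy]
E
cat > m.py <<'E'
from h import *
for nm,c in(("far",[(642,46),(717,43),(729,208),(651,211)]),("near",[(514,341),(590,321),(634,488),(558,508)])):
    p=np.array(c)/3.+[300-160,130]
    X=cast("top",p,.042)[:,:2]; ax=(X[0]+X[1]-X[2]-X[3])/2; ay=(X[0]+X[3]-X[1]-X[2])/2
    print(nm,X.mean(0).round(4),np.linalg.norm(ax).round(4),np.linalg.norm(ay).round(4),"yaw",np.degrees(np.arctan2(ax[1],ax[0])).round(1))
W=.113
top=[((248,468),(-.235,0,.012)),((222,132),(0,0,.012)),((47,158),(0,W,.012)),((397,108),(0,-W,.012)),((52,498),(-.235,W,.012)),((432,438),(-.235,-W,.012))]
sc=[((407,148),(-.235,0,.012)),((294,40),(-.235,-W,.012)),((527,266),(-.235,W,.012))]
def pts(v,L):
    Rm=R.from_euler("ZY",[v[3],np.radians(15)]).as_matrix()
    return np.array(L)@Rm.T+v[:3]
def res(v):
    a=proj("top",pts(v,[t[1] for t in top]))-(np.array([t[0] for t in top])/3.+[90,130])
    b=proj("scene",pts(v,[t[1] for t in sc]))-(np.array([t[0] for t in sc])/3.+[280,260])
    return np.r_[a.ravel(),b.ravel()]
s=least_squares(res,[.6,.2,.02,0.])
v=s.x; print(v.round(4),np.degrees(v[3]).round(2)); print(res(v).reshape(-1,2).round(1).tolist())
for y in(.058,-.058): print(y,[pts(v,[(x,y,0)]).round(4).tolist() for x in(-.18,-.055)])
E
python3 m.py
```

```text
far [ 0.6483 -0.1993] 0.11 0.0492 yaw 3.5
near [ 0.4609 -0.1301] 0.1088 0.0492 yaw 15.2
[0.6394 0.1964 0.0126 0.1736] 9.95
[[-1.4, -0.7], [0.4, 0.6], [0.9, 0.8], [-0.4, -0.2], [1.0, -0.7], [-0.3, -0.5], [0.0, -0.1], [-0.1, -0.5], [0.9, 0.1]]
0.058 [[[0.4582, 0.2235, 0.0592]], [[0.5771, 0.2443, 0.0268]]]
-0.058 [[[0.4782, 0.1092, 0.0592]], [[0.5971, 0.1301, 0.0268]]]
```

```bash
cat >> h.py <<'E'
def go(x,y,z,yaw=None):
    s=r.sense(); M=R.from_quat(s["tcp_rot"]).as_matrix(); d=M.T@(np.array([x,y,z])-s["tcp_pos"])
    a=np.degrees(np.arctan2(M[1,0],M[0,0])); print("tcp",s["tcp_pos"].round(4),"xang",a.round(2),"tilt",M[2,2].round(4),"F",s["wrist_force"].round(1),"open",round(s["opening"],4),"t",round(s["clock"],2))
    print("shift now",d.round(4), end=" ")
    if yaw is not None:
        t=(a-yaw+90)%180-90; t=np.radians(t); q=R.from_euler("z",-t).as_matrix()@d
        print("spin",t.round(4),"shift after spin",q.round(4))
E
python3 -c "
from h import *
go(.42,.25,.23,15.2); go(.461,-.130,.1,15.2)"
```

```text
tcp [0.198  0.6185 0.2305] xang 162.25 tilt -1.0 F [-0.2  0.  -0. ] open 0.0856 t 0.1
shift now [-0.3237 -0.2833  0.001 ] spin -0.5751 shift after spin [-0.1176 -0.4138  0.001 ]
tcp [0.198  0.6185 0.2305] xang 162.25 tilt -1.0 F [-0.2  0.  -0. ] open 0.0856 t 0.1
shift now [-0.4786 -0.6325  0.1316] spin -0.5751 shift after spin [-0.0576 -0.7911  0.1316]
```

Emit:
drive_tool(
  series=[
    [0,0,0,-0.143,-1],
    [0,0,0,-0.143,-1],
    [0,0,0,-0.143,-1],
    [0,0,0,-0.143,-1],
  ],
  grip_force=25,
)

```text
clock: 0.6
tcp_pos: [0.1981, 0.6187, 0.2308]
tcp_rot: [-0.133, 0.991, -0.0, -0.0]
wrist_force: [-0.1, 0.3, -0.5]
opening: 0.0856
grip_force: 0.0
```

```bash
python3 -c "
from h import *
go(.42,.25,.23,15.2); go(.461,-.130,.1,15.2)"
```

```text
tcp [0.1981 0.6187 0.2308] xang -164.7 tilt -1.0 F [-0.1  0.3 -0.5] open 0.0856 t 0.6
shift now [-0.1168 -0.4141  0.0011] spin 0.0017 shift after spin [-0.1175 -0.4139  0.0011]
tcp [0.1981 0.6187 0.2308] xang -164.7 tilt -1.0 F [-0.1  0.3 -0.5] open 0.0856 t 0.6
shift now [-0.0562 -0.7914  0.1315] spin 0.0017 shift after spin [-0.0575 -0.7913  0.1315]
```

Emit:
drive_tool(
  series=[
    [-0.015,-0.05,0,0,-1],
    [-0.015,-0.05,0,0,-1],
    [-0.015,-0.05,0,0,-1],
    [-0.015,-0.05,0,0,-1],
    [-0.015,-0.05,0,0,-1],
  ],
)

```text
clock: 1.23
tcp_pos: [0.3361, 0.3953, 0.2311]
tcp_rot: [-0.131, 0.991, -0.0, -0.0]
wrist_force: [0.5, -0.2, 0.5]
opening: 0.0854
grip_force: 0.0
```

Emit:
drive_tool(
  series=[
    [-0.015,-0.05,0,0,-1],
    [-0.015,-0.05,0,0,-1],
    [-0.01,-0.05,0,0,-1],
    [0.008,-0.05,0,0,-1],
    [0.008,-0.05,0,0,-1],
  ],
)

```text
clock: 1.85
tcp_pos: [0.4234, 0.16, 0.2311]
tcp_rot: [-0.131, 0.991, -0.0, -0.0]
wrist_force: [-0.2, -0.2, 0.1]
opening: 0.0855
grip_force: 0.0
```

Emit:
drive_tool(
  series=[
    [0.008,-0.05,0,0,-1],
    [0.008,-0.05,0,0,-1],
    [0.008,-0.05,0.02,0,-1],
    [0.008,-0.05,0.04,0,-1],
    [0.008,-0.05,0.04,0,-1],
  ],
)

```text
clock: 2.48
tcp_pos: [0.4496, -0.0883, 0.133]
tcp_rot: [-0.131, 0.991, -0.0, 0.001]
wrist_force: [1.1, 1.0, -0.5]
opening: 0.0856
grip_force: 0.0
```

```bash
python3 -c "
from h import *
go(.461,-.130,.1,15.2)"
```

```text
tcp [ 0.4496 -0.0883  0.133 ] xang -164.94 tilt -1.0 F [ 1.1  1.  -0.5] open 0.0856 t 2.48
shift now [-0.0002 -0.0433  0.0331] spin -0.0025 shift after spin [-0.     -0.0433  0.0331]
```

Emit:
drive_tool(
  series=[
    [0,-0.043,0.033,-0.003,-1],
    [0,0,0,0,-1],
    [0,0,0,0,-1],
  ],
)

```text
clock: 2.85
tcp_pos: [0.4602, -0.1278, 0.1008]
tcp_rot: [-0.132, 0.991, 0.0, -0.0]
wrist_force: [-0.3, 0.1, 0.3]
opening: 0.0853
grip_force: 0.0
```

```bash
python3 -c "
from h import *
go(.461,-.130,.012,15.2)
cv2.imwrite('pics/a1.png',np.hstack([cv2.resize(r.camera('top')[160:340,240:440,::-1],None,fx=2,fy=2),cv2.resize(r.camera('scene')[140:320,220:400,::-1],None,fx=2,fy=2)]))"
```

```text
tcp [ 0.4602 -0.1278  0.1008] xang -164.8 tilt -1.0 F [-0.3  0.1  0.3] open 0.0853 t 2.85
shift now [-0.0002 -0.0024  0.0888] spin 0.0001 shift after spin [-0.0002 -0.0024  0.0888]
```

View pics/a1.png

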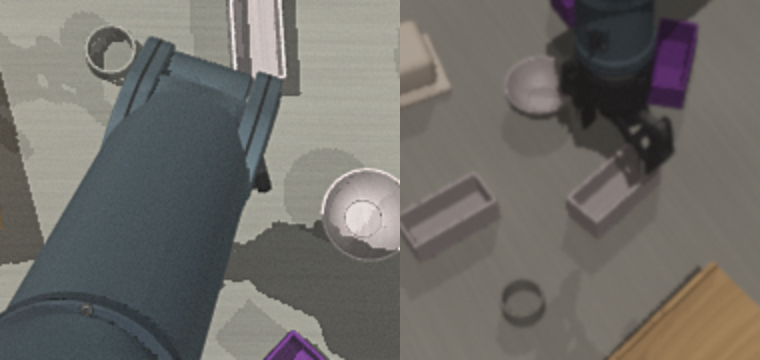

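The gripper stands over the near tin (scene crop around (620,190)) with the fingers astride its width. I'll go down.

Emit:
drive_tool(
  series=[
    [0,-0.002,0.03,0,-1],
    [0,0,0.03,0,-1],
    [0,0,0.015,0,-1],
    [0,0,0.014,0,-1],
    [0,0,0,0,-1],
  ],
)

```text
clock: 3.58
tcp_pos: [0.4607, -0.13, 0.0115]
tcp_rot: [-0.132, 0.991, 0.0, -0.0]
wrist_force: [-0.6, -0.3, 1.2]
opening: 0.0855
grip_force: 0.0
```

Emit:
drive_tool(
  series=[
    [0,0,0,0,1],
    [0,0,0,0,1],
    [0,0,0,0,1],
    [0,0,0,0,1],
    [0,0,0,0,1],
  ],
  grip_force=25,
)

```text
clock: 4.2
tcp_pos: [0.4615, -0.1304, 0.0125]
tcp_rot: [-0.132, 0.991, -0.0, 0.001]
wrist_force: [-0.2, 0.8, 6.2]
opening: 0.0499
grip_force: 26.5
```

Emit:
drive_tool(
  series=[
    [0,0,-0.02,0,1],
    [0,0,-0.04,0,1],
    [0,0,-0.05,0,1],
    [0,0,-0.05,0,1],
  ],
)

```text
clock: 4.7
tcp_pos: [0.4604, -0.1302, 0.1733]
tcp_rot: [-0.132, 0.991, 0.0, -0.0]
wrist_force: [0.3, 0.1, -1.8]
opening: 0.0496
grip_force: 26.8
```

```bash
python3 -c "
from h import *
go(.4737,.2262,.15,9.95)"
```

```text
tcp [ 0.4604 -0.1302  0.1733] xang -164.81 tilt -1.0 F [ 0.3  0.1 -1.8] open 0.0496 t 4.7
shift now [-0.1062  0.3405  0.0233] spin 0.0915 shift after spin [-0.0746  0.3488  0.0233]
```

Emit:
drive_tool(
  series=[
    [0,0,0,0.0915,1],
    [-0.01,0.045,0,0,1],
    [-0.01,0.045,0,0,1],
    [-0.01,0.045,0,0,1],
    [-0.01,0.045,0,0,1],
  ],
)

```text
clock: 5.32
tcp_pos: [0.4689, 0.0553, 0.1719]
tcp_rot: [-0.087, 0.996, 0.0, 0.0]
wrist_force: [1.5, -0.3, -2.0]
opening: 0.0496
grip_force: 26.9
```

Emit:
drive_tool(
  series=[
    [-0.01,0.045,0,0,1],
    [-0.01,0.045,0,0,1],
    [-0.01,0.045,0,0,1],
    [-0.005,0.033,0.02,0,1],
    [0,0,0,0,1],
  ],
)

```text
clock: 5.95
tcp_pos: [0.4727, 0.2282, 0.1505]
tcp_rot: [-0.089, 0.996, 0.0, -0.001]
wrist_force: [-0.9, -0.5, -1.3]
opening: 0.0495
grip_force: 26.9
```

```bash
python3 -c "
from h import *
go(.4737,.2262,.09,9.95)"
```

```text
tcp [0.4727 0.2282 0.1505] xang -169.75 tilt -1.0 F [-0.9 -0.5 -1.3] open 0.0495 t 5.95
shift now [-0.0007 -0.0022  0.0605] spin 0.0052 shift after spin [-0.0007 -0.0022  0.0605]
```

Emit:
drive_tool(
  series=[
    [-0.001,-0.002,0.03,0.005,1],
    [0,0,0.025,0,1],
    [0,0,0.007,0,1],
    [0,0,0.004,0,1],
    [0,0,0,0,1],
  ],
  grip_force=20,
)

```text
clock: 6.58
tcp_pos: [0.4769, 0.2234, 0.0867]
tcp_rot: [-0.084, 0.996, 0.0, 0.001]
wrist_force: [0.6, -0.7, 0.9]
opening: 0.0495
grip_force: 27.6
```

Emit:
drive_tool(
  series=[
    [0,0,0.003,0,1],
    [0,0,0.003,0,1],
    [0,0,0.001,0,1],
    [0,0,0,0,1],
  ],
)

```text
clock: 7.08
tcp_pos: [0.4789, 0.2244, 0.0803]
tcp_rot: [-0.084, 0.996, 0.001, 0.003]
wrist_force: [5.3, -1.1, 5.9]
opening: 0.0494
grip_force: 28.8
```

Emit:
drive_tool(
  series=[
    [0,0,0.003,0,1],
    [0,0,0.003,0,1],
    [0,0,0,0,1],
  ],
)

```text
clock: 7.45
tcp_pos: [0.4796, 0.2249, 0.0756]
tcp_rot: [-0.084, 0.996, 0.001, 0.004]
wrist_force: [2.7, -1.7, 17.2]
opening: 0.0494
grip_force: 31.1
```

Emit:
drive_tool(
  series=[
    [0,0,0.003,0,1],
    [0,0,0.003,0,1],
    [0,0,0,0,1],
  ],
)

```text
clock: 7.82
tcp_pos: [0.4804, 0.2251, 0.0716]
tcp_rot: [-0.084, 0.996, 0.002, 0.004]
wrist_force: [-2.4, -5.2, 38.8]
opening: 0.0496
grip_force: 37.7
```

```bash
python3 -c "
from h import *
go(.4737,.2262,.068,9.95)
cv2.imwrite('pics/a2.png',cv2.resize(r.camera('scene')[220:440,260:480,::-1],None,fx=2.5,fy=2.5))"
```

```text
tcp [0.4804 0.2251 0.0716] xang -170.37 tilt -1.0 F [-2.4 -5.2 38.8] open 0.0496 t 7.83
shift now [0.0065 0.0022 0.0036] spin -0.0056 shift after spin [0.0065 0.0023 0.0036]
```

View pics/a2.png

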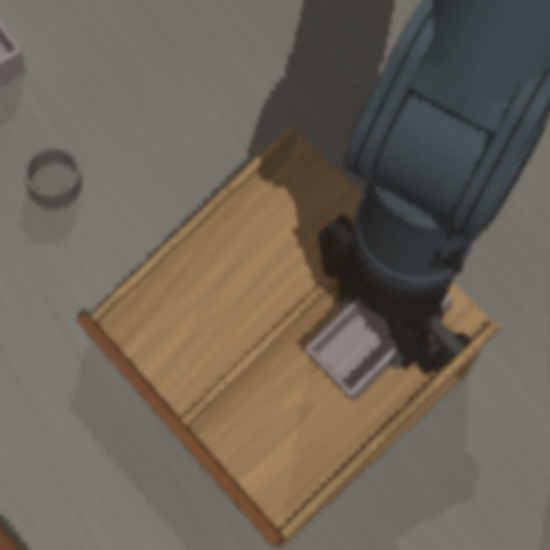

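The tin sits inside the left lane near the high end, front rim at (330,370). The press force is up, so I'll ease off, release, and back out.

Emit:
drive_tool(
  series=[
    [0,0,-0.004,0,1],
    [0,0,0,0,1],
    [0,0,0,0,-0.4],
    [0,0,0,0,-0.4],
    [0,0,0,0,-0.4],
  ],
)

```text
clock: 8.5
tcp_pos: [0.4754, 0.2236, 0.0704]
tcp_rot: [-0.084, 0.996, -0.0, -0.001]
wrist_force: [0.1, -0.8, 0.2]
opening: 0.0599
grip_force: 0.0
```

Emit:
drive_tool(
  series=[
    [0,0,-0.02,0,-0.4],
    [0,0,-0.04,0,-0.4],
    [0,0,-0.04,0,-0.4],
    [0.05,0,-0.01,0,0.3],
    [0.05,0,0,0,0.3],
  ],
)

```text
clock: 9.12
tcp_pos: [0.3767, 0.207, 0.1815]
tcp_rot: [-0.084, 0.996, 0.001, 0.001]
wrist_force: [-0.3, 0.7, 0.4]
opening: 0.0298
grip_force: 0.0
```

```bash
python3 -c "
from h import *
go(.4737,.2262,.068,9.95)
cv2.imwrite('pics/a3.png',cv2.resize(r.camera('scene')[240:440,280:480,::-1],None,fx=3,fy=3,interpolation=2))"
```

```text
tcp [0.3767 0.207  0.1815] xang -170.36 tilt -1.0 F [-0.3  0.7  0.4] open 0.0298 t 9.12
shift now [-0.0987  0.0026  0.1136] spin -0.0054 shift after spin [-0.0987  0.0021  0.1136]
```

View pics/a3.png

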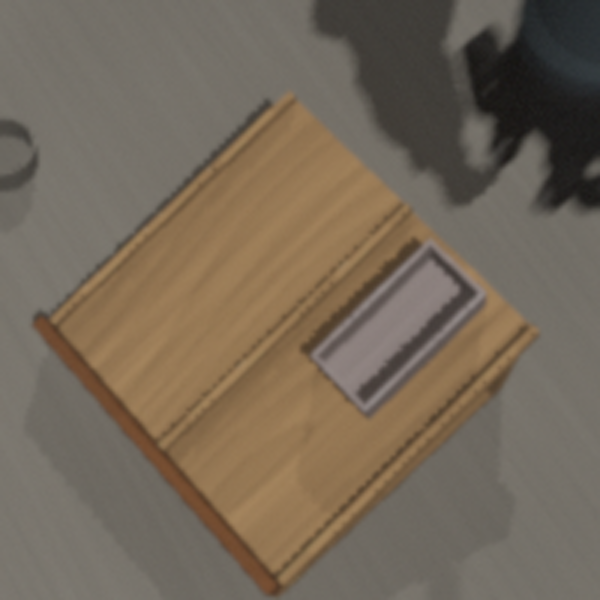

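The tin lies flat and upright in the left lane, with rim corners (312,356), (432,242), (486,294) and (370,415). Next I'll work out the push.

```bash
cat >> h.py <<'E'
V=np.array([.6394,.1964,.0126,.1736]); RM=R.from_euler("ZY",[V[3],np.radians(15)]).as_matrix()
def tw(x,y,up=0): return np.array([x,y,0])@RM.T+V[:3]+[0,0,up]
def tcast(n,p,zt):
    f,cx,cy,T=cal(n); p=np.atleast_2d(p).astype(float)
    d=np.c_[(p[:,0]-cx)/f,(p[:,1]-cy)/f,np.ones(len(p))]@T[:3,:3].T@RM; o=(T[:3,3]-V[:3])@RM
    return o+d*((zt-o[2])/d[:,2])[:,None]
E
python3 -c "
from h import *
X=tcast('scene',np.array([(312,356),(432,242),(486,294),(370,415)])/3+[280,240],.042)
print(X.round(4),X.mean(0).round(4))
xr=X[:,0].mean()-.055
a=tw(xr-.025,.058,.01); b=tw(-.11-.011,.058,.01); print(xr,a,b)
go(*a,9.95); go(*b,9.95)"
```

```text
[[-0.1164  0.033   0.042 ]
 [-0.226   0.0343  0.042 ]
 [-0.2261  0.0827  0.042 ]
 [-0.1172  0.0858  0.042 ]] [-0.1714  0.059   0.042 ]
-0.2264186770120804 [0.39018013 0.21158059 0.08767194] [0.51426141 0.23334013 0.0539171 ]
tcp [0.3687 0.2043 0.1796] xang -170.24 tilt -1.0 F [-7.  -3.3 -1.5] open 0.0297 t 9.18
shift now [-0.0232  0.0037  0.0917] spin -0.0033 shift after spin [-0.0232  0.0036  0.0917]
tcp [0.3687 0.2043 0.1796] xang -170.24 tilt -1.0 F [-7.  -3.3 -1.5] open 0.0297 t 9.18
shift now [-0.1494  0.0042  0.1245] spin -0.0033 shift after spin [-0.1494  0.0037  0.1245]
```

Emit:
drive_tool(
  series=[
    [-0.023,0.004,0.02,-0.003,0.3],
    [0,0,0.04,0,0.3],
    [0,0,0.02,0,0.3],
    [0,0,0.01,0,0.3],
    [0,0,0,0,0.3],
  ],
)

```text
clock: 9.8
tcp_pos: [0.3992, 0.2145, 0.0905]
tcp_rot: [-0.086, 0.996, -0.0, -0.0]
wrist_force: [0.5, -0.2, -0.6]
opening: 0.0299
grip_force: 0.0
```

```bash
python3 -c "
from h import *
b=tw(-.11-.011,.058,.01);go(*b,9.95)"
```

```text
tcp [0.3992 0.2145 0.0905] xang -170.16 tilt -1.0 F [ 0.5 -0.2 -0.6] open 0.0299 t 9.8
shift now [-0.1166 -0.001   0.0365] spin -0.002 shift after spin [-0.1166 -0.0013  0.0365]
```

Emit:
drive_tool(
  series=[
    [-0.005,0,0.004,0,0.3],
    [-0.01,0,0.003,0,0.3],
    [-0.012,0,0.0032,0,0.3],
    [-0.012,0,0.0032,0,0.3],
    [-0.012,0,0.0032,0,0.3],
  ],
)

```text
clock: 10.42
tcp_pos: [0.4507, 0.2235, 0.074]
tcp_rot: [-0.086, 0.996, 0.0, 0.0]
wrist_force: [-0.7, 0.5, -0.7]
opening: 0.0297
grip_force: 0.2
```

Emit:
drive_tool(
  series=[
    [-0.012,0,0.0032,0,0.3],
    [-0.012,0,0.0032,0,0.3],
    [-0.012,0,0.0032,0,0.3],
    [-0.01,0,0.0027,0,0.3],
    [-0.005,0,0.0013,0,0.3],
  ],
)

```text
clock: 11.05
tcp_pos: [0.5005, 0.2321, 0.0604]
tcp_rot: [-0.086, 0.996, -0.0, 0.0]
wrist_force: [-0.8, 0.4, 0.4]
opening: 0.0299
grip_force: 0.2
```

```bash
python3 -c "
from h import *
b=tw(-.11-.011,.058,.01);go(*b,9.95)"
```

```text
tcp [0.5005 0.2321 0.0604] xang -170.17 tilt -1.0 F [-0.8  0.4  0.4] open 0.0299 t 11.05
shift now [-0.0138 -0.0011  0.0065] spin -0.0021 shift after spin [-0.0138 -0.0012  0.0065]
```

Emit:
drive_tool(
  series=[
    [-0.005,0,0.0015,0,0.3],
    [-0.004,0,0.001,0,0.3],
    [-0.002,0,0.0005,0,0.3],
    [0,0,0,0,0.3],
    [0,0,0,0,0.3],
  ],
)

```text
clock: 11.68
tcp_pos: [0.5106, 0.234, 0.0577]
tcp_rot: [-0.086, 0.996, 0.0, 0.0]
wrist_force: [0.1, -0.4, 0.4]
opening: 0.03
grip_force: 0.0
```

Emit:
drive_tool(
  series=[
    [-0.002,0,0.0005,0,0.3],
    [-0.002,0,0.0005,0,0.3],
    [0,0,0,0,0.3],
    [0,0,0,0,0.3],
  ],
)

```text
clock: 12.18
tcp_pos: [0.5147, 0.2346, 0.0566]
tcp_rot: [-0.086, 0.996, -0.0, 0.0]
wrist_force: [0.0, 0.1, -0.4]
opening: 0.0299
grip_force: 0.0
```

Emit:
drive_tool(
  series=[
    [-0.002,0,0.0005,0,0.3],
    [-0.002,0,0.0005,0,0.3],
    [0,0,0,0,0.3],
    [0,0,0,0,0.3],
  ],
)

```text
clock: 12.68
tcp_pos: [0.5174, 0.2351, 0.0555]
tcp_rot: [-0.086, 0.996, -0.0, -0.001]
wrist_force: [-6.2, 0.8, 4.7]
opening: 0.03
grip_force: 3.2
```

Emit:
drive_tool(
  series=[
    [-0.002,0,0.0005,0,0.3],
    [-0.002,0,0.0005,0,0.3],
    [0,0,0,0,0.3],
    [0,0,0,0,0.3],
  ],
)

```text
clock: 13.18
tcp_pos: [0.5174, 0.2352, 0.0543]
tcp_rot: [-0.086, 0.996, -0.001, -0.005]
wrist_force: [-15.9, -4.0, 17.6]
opening: 0.0298
grip_force: 11.5
```

```bash
python3 -c "
from h import *
b=tw(-.11-.011,.058,.01);go(*b,9.95)
cv2.imwrite('pics/a4.png',cv2.resize(r.camera('scene')[240:440,280:480,::-1],None,fx=3,fy=3,interpolation=2))"
```

```text
tcp [0.5174 0.2352 0.0543] xang -170.11 tilt -0.9999 F [-15.9  -4.   17.6] open 0.0298 t 13.18
shift now [ 0.0034 -0.0012  0.0005] spin -0.0011 shift after spin [ 0.0034 -0.0012  0.0005]
```

View pics/a4.png

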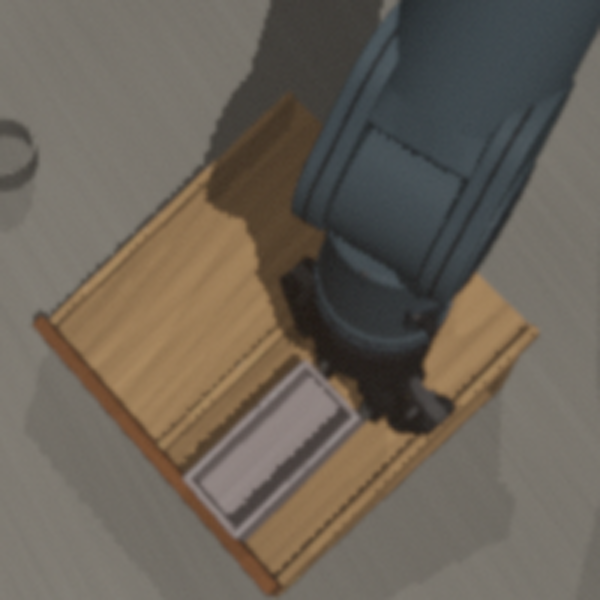

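The tin rests flush against the back stop along (190,480)–(240,535), and contact force was felt. I'll retract and go to the far tin.

Emit:
drive_tool(
  series=[
    [0.004,0,-0.002,0,0.3],
    [0.015,0,-0.01,0,0.3],
    [0,0,-0.04,0,0],
    [0,0,-0.06,0,-0.5],
    [0,0,-0.05,0,-1],
  ],
)

```text
clock: 13.85
tcp_pos: [0.5041, 0.2329, 0.2195]
tcp_rot: [-0.086, 0.996, 0.001, 0.001]
wrist_force: [-0.0, -0.2, 0.8]
opening: 0.0769
grip_force: 0.0
```

```bash
python3 -c "
from h import *
go(.6483,-.1993,.15,3.5)"
```

```text
tcp [0.5041 0.2329 0.2195] xang -170.17 tilt -1.0 F [-0.  -0.2  0.8] open 0.0769 t 13.85
shift now [-0.0681 -0.4505  0.0693] spin 0.1104 shift after spin [-0.1173 -0.4403  0.0693]
```

Emit:
drive_tool(
  series=[
    [0,0,0,0.11,-1],
    [-0.013,-0.05,0,0,-1],
    [-0.013,-0.05,0,0,-1],
    [-0.013,-0.05,0,0,-1],
    [-0.013,-0.05,0,0,-1],
  ],
)

```text
clock: 14.48
tcp_pos: [0.5686, 0.0348, 0.2175]
tcp_rot: [-0.031, 1.0, 0.0, 0.001]
wrist_force: [0.4, 0.2, 0.4]
opening: 0.0853
grip_force: 0.0
```

Emit:
drive_tool(
  series=[
    [-0.013,-0.05,0,0,-1],
    [-0.013,-0.05,0,0,-1],
    [-0.013,-0.05,0.01,0,-1],
    [-0.013,-0.05,0.03,0,-1],
    [-0.013,-0.04,0.03,0,-1],
  ],
)

```text
clock: 15.1
tcp_pos: [0.6484, -0.2018, 0.147]
tcp_rot: [-0.03, 1.0, -0.001, 0.001]
wrist_force: [-0.8, 0.2, 0.0]
opening: 0.0856
grip_force: 0.0
```

Emit:
drive_tool(
  series=[
    [0,0,0,0,-1],
    [0,0,0,0,-1],
  ],
)

```text
clock: 15.35
tcp_pos: [0.648, -0.1984, 0.1472]
tcp_rot: [-0.031, 1.0, 0.0, 0.001]
wrist_force: [-0.3, 0.0, 0.1]
opening: 0.0854
grip_force: 0.0
```

```bash
python3 -c "
from h import *
go(.6483,-.1993,.012,3.5)"
```

```text
tcp [ 0.648  -0.1984  0.1472] xang -176.45 tilt -1.0 F [-0.3  0.   0.1] open 0.0854 t 15.35
shift now [-0.     -0.0009  0.1352] spin 0.0009 shift after spin [-0.     -0.0009  0.1352]
```

Emit:
drive_tool(
  series=[
    [0,-0.001,0.045,0,-1],
    [0,0,0.045,0,-1],
    [0,0,0.03,0,-1],
    [0,0,0.015,0,-1],
    [0,0,0,0,-1],
  ],
)

```text
clock: 15.98
tcp_pos: [0.6481, -0.1991, 0.012]
tcp_rot: [-0.031, 1.0, 0.0, 0.0]
wrist_force: [-0.2, -0.2, -0.1]
opening: 0.0855
grip_force: 0.0
```

Emit:
drive_tool(
  series=[
    [0,0,0,0,1],
    [0,0,0,0,1],
    [0,0,0,0,1],
    [0,0,0,0,1],
    [0,0,0,0,1],
  ],
  grip_force=25,
)

```text
clock: 16.6
tcp_pos: [0.649, -0.2005, 0.0132]
tcp_rot: [-0.031, 1.0, -0.0, 0.001]
wrist_force: [-0.8, 0.6, 5.3]
opening: 0.0493
grip_force: 27.8
```

Emit:
drive_tool(
  series=[
    [0,0,-0.02,0,1],
    [0,0,-0.04,0,1],
    [0,0,-0.05,0,1],
    [0,0,-0.05,0,1],
  ],
)

```text
clock: 17.1
tcp_pos: [0.6476, -0.2003, 0.1743]
tcp_rot: [-0.031, 1.0, -0.0, 0.0]
wrist_force: [1.1, 0.4, -0.4]
opening: 0.0496
grip_force: 26.8
```

```bash
python3 -c "
from h import *
p=tw(-.175,-.058)+[.0079,.0014,.093]; print(p); go(*p,9.95)"
```

```text
[0.49082202 0.11147412 0.15089333]
tcp [ 0.6476 -0.2003  0.1743] xang -176.48 tilt -1.0 F [ 1.1  0.4 -0.4] open 0.0496 t 17.1
shift now [0.1373 0.3208 0.0233] spin -0.1122 shift after spin [0.1005 0.3341 0.0233]
```

Emit:
drive_tool(
  series=[
    [0,0,0,-0.112,1],
    [0.014,0.045,0,0,1],
    [0.014,0.045,0,0,1],
    [0.014,0.045,0,0,1],
    [0.014,0.045,0,0,1],
  ],
)

```text
clock: 17.73
tcp_pos: [0.5608, -0.0314, 0.1728]
tcp_rot: [-0.087, 0.996, 0.0, 0.001]
wrist_force: [1.5, -0.1, -1.2]
opening: 0.0498
grip_force: 26.9
```

Emit:
drive_tool(
  series=[
    [0.014,0.045,0,0,1],
    [0.014,0.045,0,0,1],
    [0.014,0.045,0,0,1],
    [0.002,0.019,0.02,0,1],
    [0,0,0,0,1],
  ],
)

```text
clock: 18.35
tcp_pos: [0.4903, 0.1127, 0.1516]
tcp_rot: [-0.088, 0.996, 0.0, -0.001]
wrist_force: [-0.4, -1.0, -0.6]
opening: 0.0496
grip_force: 26.9
```

Emit:
drive_tool(
  series=[
    [0,0,0,0,1],
    [0,0,0,0,1],
  ],
)

```text
clock: 18.6
tcp_pos: [0.4925, 0.1101, 0.1524]
tcp_rot: [-0.086, 0.996, -0.0, 0.001]
wrist_force: [0.2, 0.3, -1.3]
opening: 0.0496
grip_force: 26.9
```

```bash
python3 -c "
from h import *
p=tw(-.175,-.058)+[.0079,.0014,.03]; go(*p,9.95)"
```

```text
tcp [0.4925 0.1101 0.1524] xang -170.18 tilt -1.0 F [ 0.2  0.3 -1.3] open 0.0496 t 18.6
shift now [0.0015 0.0017 0.0645] spin -0.0023 shift after spin [0.0015 0.0017 0.0645]
```

Emit:
drive_tool(
  series=[
    [0.001,0.002,0.03,-0.002,1],
    [0,0,0.025,0,1],
    [0,0,0.008,0,1],
    [0,0,0.005,0,1],
    [0,0,0,0,1],
  ],
  grip_force=20,
)

```text
clock: 19.23
tcp_pos: [0.4927, 0.113, 0.085]
tcp_rot: [-0.087, 0.996, 0.0, 0.002]
wrist_force: [3.4, 0.2, 3.1]
opening: 0.0495
grip_force: 28.2
```

Emit:
drive_tool(
  series=[
    [0,0,0.003,0,1],
    [0,0,0.003,0,1],
    [0,0,0.002,0,1],
    [0,0,0,0,1],
  ],
)

```text
clock: 19.73
tcp_pos: [0.4939, 0.1136, 0.0776]
tcp_rot: [-0.087, 0.996, 0.0, 0.004]
wrist_force: [6.2, 0.1, 7.1]
opening: 0.0498
grip_force: 29.6
```

Emit:
drive_tool(
  series=[
    [0,0,0.002,0,1],
    [0,0,0.002,0,1],
    [0,0,0,0,1],
  ],
)

```text
clock: 20.1
tcp_pos: [0.4942, 0.1137, 0.076]
tcp_rot: [-0.087, 0.996, 0.001, 0.004]
wrist_force: [-3.4, -1.9, 37.1]
opening: 0.0497
grip_force: 34.9
```

Emit:
drive_tool(
  series=[
    [0,0,-0.004,0,1],
    [0,0,0,0,1],
    [0,0,0,0,-0.4],
    [0,0,0,0,-0.4],
    [0,0,0,0,-0.4],
  ],
)

```text
clock: 20.72
tcp_pos: [0.4897, 0.1131, 0.0752]
tcp_rot: [-0.088, 0.996, -0.0, -0.001]
wrist_force: [0.3, -0.1, 0.2]
opening: 0.0598
grip_force: 0.0
```

Emit:
drive_tool(
  series=[
    [0,0,-0.02,0,-0.4],
    [0,0,-0.04,0,-0.4],
    [0,0,-0.03,0,-0.4],
    [0.04,0,-0.01,0,0.3],
    [0.04,0,0,0,0.3],
  ],
)

```text
clock: 21.35
tcp_pos: [0.4109, 0.0993, 0.1762]
tcp_rot: [-0.088, 0.996, 0.0, 0.001]
wrist_force: [-0.3, -0.1, -0.4]
opening: 0.0299
grip_force: 0.0
```

```bash
python3 -c "
from h import *
cv2.imwrite('pics/a5.png',cv2.resize(r.camera('scene')[240:440,280:480,::-1],None,fx=3,fy=3,interpolation=2))
b=tw(-.253,-.058,.01);go(*b,9.95)"
```

```text
tcp [0.4044 0.0975 0.1747] xang -169.94 tilt -1.0 F [-6.  -1.3 -2.3] open 0.0297 t 21.4
shift now [-0.0048 -0.0011  0.0866] spin 0.0019 shift after spin [-0.0048 -0.0011  0.0866]
```

View pics/a5.png

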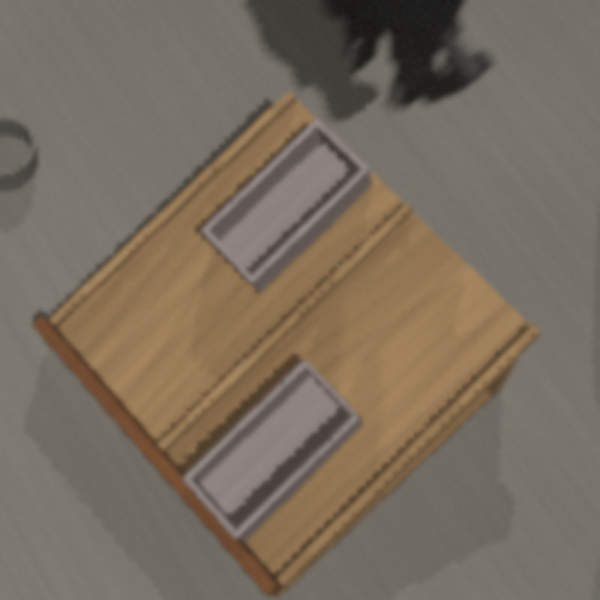

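The second tin lies flat at the high end of the right lane, with rim corners (202,230), (318,124), (368,172) and (256,285). The first is still flush with the stop. Next I'll push the second one.

Emit:
drive_tool(
  series=[
    [0,-0.001,0.03,0.002,0.3],
    [0,0,0.03,0,0.3],
    [0,0,0.015,0,0.3],
    [0,0,0.008,0,0.3],
    [0,0,0,0,0.3],
  ],
)

```text
clock: 22.02
tcp_pos: [0.4114, 0.0982, 0.0923]
tcp_rot: [-0.087, 0.996, -0.0, -0.0]
wrist_force: [0.2, -0.1, -0.4]
opening: 0.0304
grip_force: 0.0
```

```bash
python3 -c "
from h import *
b=tw(-.121,-.058,.01);go(*b,9.95)"
```

```text
tcp [0.4114 0.0982 0.0923] xang -170.05 tilt -1.0 F [ 0.2 -0.1 -0.4] open 0.0304 t 22.02
shift now [-0.1247 -0.0007  0.0383] spin 0.0001 shift after spin [-0.1247 -0.0007  0.0383]
```

Emit:
drive_tool(
  series=[
    [-0.006,0,0.005,0,0.3],
    [-0.012,0,0.0034,0,0.3],
    [-0.012,0,0.0032,0,0.3],
    [-0.012,0,0.0032,0,0.3],
    [-0.012,0,0.0032,0,0.3],
  ],
)

```text
clock: 22.65
tcp_pos: [0.4659, 0.1078, 0.0744]
tcp_rot: [-0.087, 0.996, 0.0, 0.0]
wrist_force: [0.2, 0.7, 0.0]
opening: 0.0298
grip_force: 0.2
```

Emit:
drive_tool(
  series=[
    [-0.012,0,0.0032,0,0.3],
    [-0.012,0,0.0032,0,0.3],
    [-0.012,0,0.0032,0,0.3],
    [-0.012,0,0.0032,0,0.3],
    [-0.008,0,0.002,0,0.3],
  ],
)

```text
clock: 23.28
tcp_pos: [0.5208, 0.1175, 0.0596]
tcp_rot: [-0.087, 0.996, -0.0, 0.0]
wrist_force: [-0.1, -0.3, 0.5]
opening: 0.0298
grip_force: 0.2
```

Emit:
drive_tool(
  series=[
    [-0.004,0,0.001,0,0.3],
    [-0.004,0,0.001,0,0.3],
    [-0.002,0,0.0005,0,0.3],
    [0,0,0,0,0.3],
    [0,0,0,0,0.3],
  ],
)

```text
clock: 23.9
tcp_pos: [0.5298, 0.119, 0.0574]
tcp_rot: [-0.087, 0.996, 0.0, 0.0]
wrist_force: [0.1, -0.3, 0.9]
opening: 0.0301
grip_force: 0.0
```

```bash
python3 -c "
from h import *
b=tw(-.121,-.058,.01);go(*b,9.95)"
```

```text
tcp [0.5298 0.119  0.0574] xang -170.05 tilt -1.0 F [ 0.1 -0.3  0.9] open 0.0301 t 23.9
shift now [-0.0045 -0.0008  0.0035] spin 0.0 shift after spin [-0.0045 -0.0008  0.0035]
```

Emit:
drive_tool(
  series=[
    [-0.003,0,0.0008,0,0.3],
    [-0.003,0,0.0008,0,0.3],
    [0,0,0,0,0.3],
    [0,0,0,0,0.3],
  ],
)

```text
clock: 24.4
tcp_pos: [0.5358, 0.1201, 0.0557]
tcp_rot: [-0.087, 0.996, -0.0, 0.0]
wrist_force: [-0.1, 0.7, -1.6]
opening: 0.0296
grip_force: 0.0
```

Emit:
drive_tool(
  series=[
    [-0.002,0,0.0005,0,0.3],
    [-0.002,0,0.0005,0,0.3],
    [0,0,0,0,0.3],
    [0,0,0,0,0.3],
  ],
)

```text
clock: 24.9
tcp_pos: [0.5374, 0.1203, 0.0545]
tcp_rot: [-0.087, 0.996, -0.0, -0.002]
wrist_force: [-6.6, -1.2, 7.5]
opening: 0.03
grip_force: 4.7
```

Emit:
drive_tool(
  series=[
    [-0.002,0,0.0005,0,0.3],
    [0,0,0,0,0.3],
    [0,0,0,0,0.3],
  ],
)

```text
clock: 25.28
tcp_pos: [0.5375, 0.1204, 0.0543]
tcp_rot: [-0.087, 0.996, -0.0, -0.004]
wrist_force: [-13.2, -1.7, 16.6]
opening: 0.0296
grip_force: 10.4
```

Emit:
drive_tool(
  series=[
    [0.006,0,-0.002,0,0.3],
    [0.015,0,-0.01,0,0.3],
    [0,0,-0.04,0,0.3],
    [0.03,0,-0.06,0,0.3],
    [0.06,0,-0.05,0,0.3],
  ],
)

```text
clock: 25.9
tcp_pos: [0.4468, 0.1046, 0.2047]
tcp_rot: [-0.087, 0.996, 0.0, 0.002]
wrist_force: [-0.4, 0.5, 0.7]
opening: 0.0298
grip_force: 0.0
```

Emit:
drive_tool(
  series=[
    [0,-0.06,0,0,0.3],
    [0,-0.06,0,0,0.3],
    [0,-0.06,0,0,0.3],
    [0,-0.06,0,0,0.3],
    [0,0,0,0,0.3],
  ],
)

```text
clock: 26.52
tcp_pos: [0.4872, -0.1375, 0.2029]
tcp_rot: [-0.082, 0.997, -0.001, 0.001]
wrist_force: [0.2, 0.4, -0.0]
opening: 0.0294
grip_force: 0.0
```

```bash
python3 -c "
from h import *
cv2.imwrite('pics/a6.png',np.hstack([cv2.resize(r.camera('scene')[240:440,280:480,::-1],(480,480),interpolation=2),cv2.resize(r.camera('top')[:,:,::-1],None,fx=.5,fy=1)]))
print(r.sense()['wrist_force'],r.sense()['clock'])"
```

```text
[ 0.27691119  0.38009637 -0.83043784] 26.625
```

View pics/a6.png

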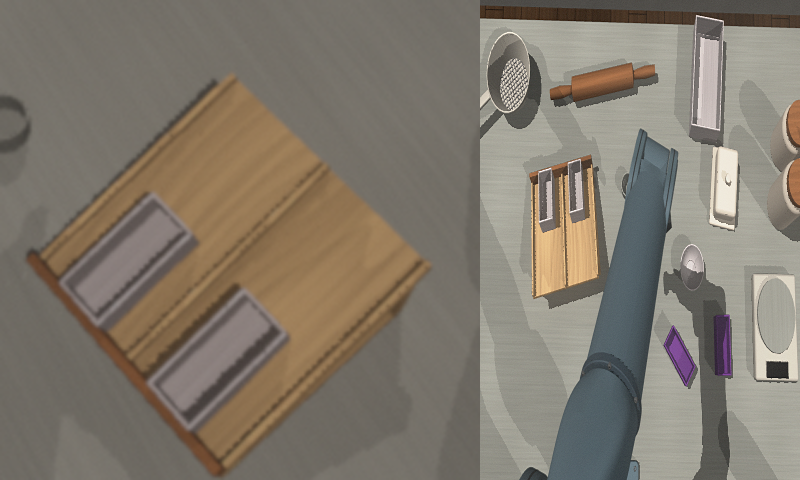

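Both tins are flush with the stop, one per lane: left picture around (130,260) and (220,360). The butter dish hasn't moved, and the arm is clear of everything.

```bash
python3 -c "
from station import r
print(r.sign_off())"
```

```text
the job is handed in; nothing more can be done
None
```

Both aluminium tins are upright and lengthwise against the back stop, one in each lane; I set each down at the high end and pushed it down in turn, did not touch the butter dish, and handed the job in at about 27 s.

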